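# Slide the oil bottle back to its place in the row

### The job

The tall oil bottle has been left out on the counter. Push it gently, low on its body and never by its shoulder or neck, so that it slides upright over the counter into the empty place in the row of seasonings, until it stands against the low steel splash rail behind them. Do not grip, lift or tip the bottle, and leave the rest of the counter as it is.

Things in the scene. Friction and masses are not known exactly. Their poses are not given: they have to be found in the camera images.
- oil: the tall amber glass oil bottle, 62 mm in diameter and about 261 mm tall, 0.4 to 0.8 kg, loose, standing on the counter. Its straight round body with a white and green label reaches from the counter to 115 mm up; above that come shoulder, neck and pourer. Its origin is the centre of its underside, z up its axis. Pushed higher than about 40 mm it may tip instead of sliding; sliding it takes about 2 to 6 N
- oil_neck: the upper part of the same oil bottle: its shoulder (narrowing from 61 mm to 27 mm in diameter between 115 and 165 mm up), the slender neck above it and the green collar with a steel pourer. Its origin lies on the bottle's axis 115 mm above the underside, z up the axis. Not to be pushed
- rail: the low steel splash rail along the left of the work counter, 64 mm high, 18 mm thick and 620 mm long, fixed, running along x past both ends of the row of seasonings. Its origin lies at counter height, half-way along its front face (the upright face towards the counter's middle, where the seasonings stand); y points into the rail, away from the seasonings
- gap_foot (a point): the empty place in the row of seasonings: a point on the counter in the middle of the gap, 33 mm in front of the rail. The row runs along the rail, along x, and the pots next to the gap stand about 100 mm to either side of it (between centres), which leaves about 145 mm between them
- soy: small dark brown soy sauce bottle with a red cap, 54 mm in diameter, 63 mm tall, loose, in the row; origin at the centre of its underside
- salt: white salt jar with a wooden lid, 56 mm in diameter, 63 mm tall, loose, in the row; origin at the centre of its underside
- tea: green tea tin with a brass lid, 55 mm in diameter, 63 mm tall, loose, at one end of the row; origin at the centre of its underside
- sugar: blue lidded sugar pot, 56 mm in diameter, 64 mm tall, loose, at the other end of the row; origin at the centre of its underside
- mug: beige mug, 80 mm in diameter, 85 mm tall, with a handle, loose, at the back of the counter; origin at the centre of its underside
- cup: blue and white tea cup, 70 mm in diameter, 72 mm tall, loose, at the back of the counter; origin at the centre of its underside

How it is judged:
By the outcome, as a careful person would: the job done as asked, in the order asked, and still so for the second after the job is handed in, with the robot touching nothing.
It also fails if it takes over 48 s, if anything falls off the work surface, if the arm or the gripper's body presses on something with over 40 N, if the wrist force passes 120 N, or if a joint passes its speed limit or range.

### The arm

A 7-joint arm with a two-finger parallel gripper is mounted at the origin on the work surface. World frame = base frame: x ahead of the robot, y to its left, z up, the work surface at z = 0. Lengths are in m, angles in rad, forces in N, time in s.
With the tool pointing down it reaches from about 0.4 to 0.875 m from the base axis. Payload 4.4 kg.
Tool frame: the origin (TCP) lies at the very end of the fingers, on their centre line; the grasp point (between the pads) lies 19 mm behind it; x points along the fingers, y is the direction in which the jaws open and shut, and the axes are right-handed (so a half turn about x gives the same grasp; the last joint's range is limited). The gripper opens to 85 mm and grips with 20 to 120 N. Pads are 22 mm wide; open, the fingers measure 114 mm over their backs; the gripper's body (76 mm by 85 mm) begins 54 mm behind the grasp point. The pads swing forward as they close: fully open they stand 13 mm farther back than shut.
Start: joints at [-1.278, 0.628, 0.038, 1.517, -0.027, 0.996, -0.02], TCP at [0.228, 0.609, 0.231] pointing down, gripper open.
Joint ranges: [-3.06, 3.06], [-0.37, 2.12], [-1.25, 1.32], [0.18, 2.47], [-1.1, 4.24], [0.23, 1.98], [-2.94, 2.94]. Speed limits (rad/s): [2.57, 2.57, 3.14, 3.14, 3.14, 3.14, 3.14].

### API

Orientations are given as a 3x3 rotation matrix whose columns are the frame's x, y, z axes.
In Python, from cell import readout, cams, manip gives the robot as it stands. The module is installed in compiled form; this text tells all that it offers.
- The arm moves only by the tool send_rows, never from a script. Its argument "targets" is a list of rows, each an object with "translation": the shift along the world's x, y, z scaled (see below), a list of three; "rot": the turn, a rotation vector about the world's x, y, z scaled (see below), a list of three; "fingers": the opening, from 0 (shut) to 1 (fully open). In form: [{"translation": [tx, ty, tz], "rot": [rx, ry, rz], "fingers": fingers}, ...]. A call has 1 to 12 rows; each row is the pose to reach, as a shift and turn from the pose commanded when the call began, turning the shorter way round; what a row does not reach only later rows make up. The controller multiplies each number of a shift by 250 mm and each number of a turn by 360 degrees. A row lasts 1/12 s, in which the tool goes at most 41.7 mm and 7.16 degrees, less where a joint would pass 70% of its speed; a pose out of reach is approached as far as the arm can. A call with a number of a shift or a turn outside -1 to 1 is refused whole. A call with a gripper value outside its range is refused whole. The fingers move at their own pace and stop on an object; "force" is the grip in N (left out, the last holds). Time passes only in rows, so rows that repeat a pose let the fingers close. It gives the time, the measured TCP pose, the force and the opening at its end, in the units of the state.
- readout.get_obs(): the state, without advancing time (a new reading comes with each control period).
- cams.capture(name): name is "scene" or "side" or "wrist"; returns a dict with "image" (384x512x3 uint8, blue, green, red), "fov_y" (degrees; the focal length in pixels is half the picture's height over the tangent of half this angle, whatever the lens; pixels are square), "cx", "cy" (the principal point, pixels), "origin" and "orientation" of the camera in the world. Camera axes: x right, y down, z forward; pixel columns grow to the right and rows downward; lengths in m; the calibration is good to about 2 mm. The wrist camera is an equidistant fisheye: a pixel r from the principal point sees the ray r / f radians off the axis. A picture is of the moment at which its call begins. There is no depth.
- manip.hand_in(): hands the job in, once; it reports no verdict.
The state is a dict: "clock": time; "joint_pos": joint angles; "joint_vel": joint speeds; "effort": joint torques, N m; "tcp_pos": TCP position; "orientation": TCP orientation; "ft_force": force on the tool from outside, world axes, zero at the start; "wrist_torque": the same for the moment, N m; "finger_gap": opening from 0.0 (shut) to 1.0 (fully open).
Only numpy, scipy, OpenCV 4.12 (cv2) and the standard library are available. Lean on these libraries where they do the work, as an engineer would, in place of code of your own. Each camera call takes 0.05 s, during which the arm holds its last target. There are 200 camera calls.

## Working session

There is one attempt and no reset: what is moved stays moved. The work goes in short steps, Python scripts to look and compute and a tool call to move; the robot and the scene stay as the last step left them, time stands still between calls to the robot, and variables do not carry over. Pictures are saved under pics/ and viewed, about 8 in all and at most 12, crops included, and the job is handed in when it is done.

Besides the shell and the picture viewer there is one more tool, called after "Call:" by a JSON object that holds its "fn" and its "kwargs", one argument or row to a line. send_rows: Moves the arm, as the interface text tells. Shifts and turns lie within -1 to 1; 1 stands for 250 mm of shift or 360 degrees of turn. Its arguments: {"type":"object","properties":{"targets":{"type":"array"},"force":{"type":"number"}},"required":["targets"]}

```bash
mkdir -p pics
cat > h.py <<'E'
import numpy as np, cv2
from cell import readout, cams, manip
def cap(n):
    c=cams.capture(n); cv2.imwrite(f"pics/{n}_{len(__import__('os').listdir('pics'))}.png",c["image"]); return c
def ray(c,u,v):
    f=c["image"].shape[0]/2/np.tan(np.radians(c["fov_y"])/2)
    return np.array(c["origin"]),np.array(c["orientation"]).reshape(3,3)@np.array([(u-c["cx"])/f,(v-c["cy"])/f,1])
def onz(c,u,v,z):
    o,d=ray(c,u,v); return o+d*(z-o[2])/d[2]
def proj(c,p):
    f=c["image"].shape[0]/2/np.tan(np.radians(c["fov_y"])/2)
    q=np.array(c["orientation"]).reshape(3,3).T@(np.array(p)-np.array(c["origin"])); return q[:2]/q[2]*f+[c["cx"],c["cy"]]
E
python3 - <<'E'
from h import *
a=cap("scene");b=cap("side")
cv2.imwrite("pics/x.png",cv2.resize(a["image"],(800,600)));cv2.imwrite("pics/y.png",cv2.resize(b["image"],(800,600)))
for c in(a,b): print(c["fov_y"],c["cx"],c["cy"],c["origin"],c["orientation"])
print(readout.get_obs())
E
ls pics
```

```text
49.76839031013701 250.88549656833626 191.950950138003 [ 1.06429066 -0.16831149  0.88724457] [[ 0.44941711  0.72503144 -0.52187515]
 [ 0.89326569 -0.37129081  0.25341573]
 [-0.01003308 -0.58006253 -0.81451016]]
46.18856868350561 257.53893320598036 191.70813668297552 [ 0.05677905 -0.64495306  0.62156375] [[ 0.81243303 -0.31449726  0.49096237]
 [-0.58285893 -0.41626706  0.69785185]
 [-0.01510103 -0.85311969 -0.52149664]]
{'clock': 0.1, 'joint_pos': array([-1.27777817,  0.62924644,  0.03843761,  1.5182763 , -0.02697161,
        0.99633303, -0.01997432]), 'joint_vel': array([-6.45642566e-04, -1.49930395e-03,  1.34434743e-03, -3.30482786e-03,
       -1.61932929e-03,  2.05105975e-03, -3.82958257e-05]), 'effort': array([ 2.58369262e-03, -5.64534330e+01,  1.23061538e+00, -1.93975103e+01,
        1.13365974e-02,  5.43152564e-03, -7.82371501e-07]), 'tcp_pos': array([0.22803259, 0.60807318, 0.23048295]), 'orientation': array([[-5.77744935e-04,  3.51123650e-01,  9.36328921e-01],
       [-1.64692533e-03,  9.36327474e-01, -3.51124123e-01],
       [-9.99998477e-01, -1.74492400e-03,  3.73159780e-05]]), 'ft_force': array([ 0.68113663, -0.60962319, -0.52109201]), 'wrist_torque': array([0.02985316, 0.00974905, 0.02693949]), 'finger_gap': 1.0019849178141007}
scene_0.png
side_1.png
x.png
y.png
```

View pics/x.png

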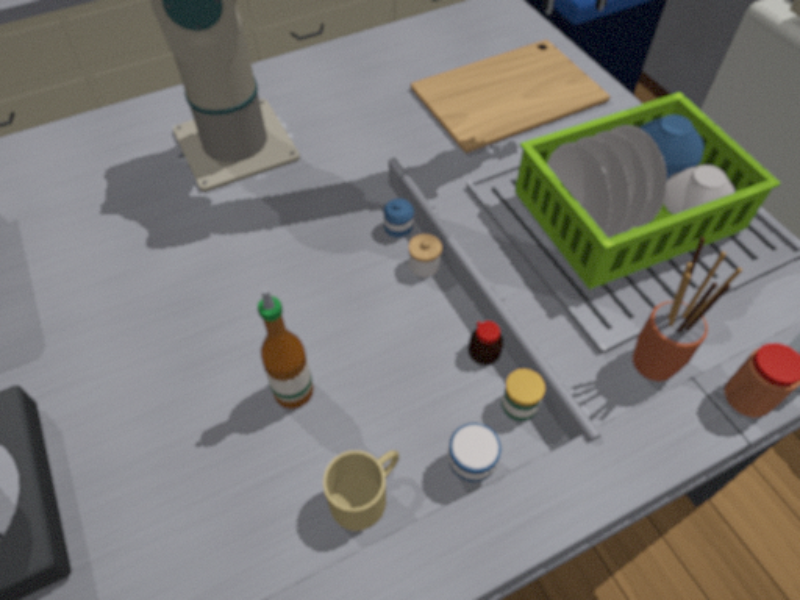

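View pics/y.png

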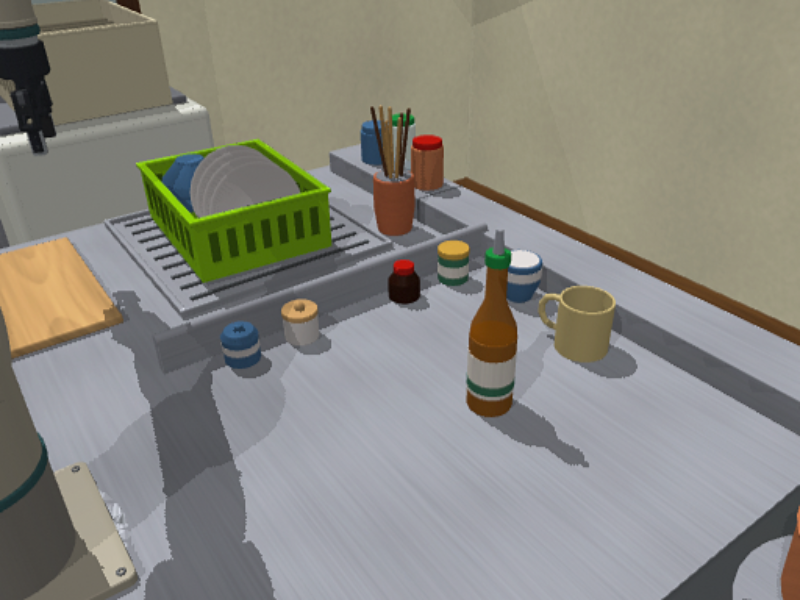

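The scene view shows the oil bottle at (290,390), the rail from (393,163) to (590,435), and the gap between salt (425,258) and soy (486,345). The side view shows the oil base at (490,405), salt at (300,322) and soy at (404,282). I'll triangulate these by colour.

```bash
cat >> h.py <<'E'
def blob(c,lo,hi,roi):
    x0,y0,x1,y1=[int(k*.64) for k in roi]
    m=cv2.inRange(cv2.cvtColor(c["image"],cv2.COLOR_BGR2HSV),np.array(lo),np.array(hi))
    k=np.zeros_like(m);k[y0:y1,x0:x1]=m[y0:y1,x0:x1]
    n,l,s,ce=cv2.connectedComponentsWithStats(k)
    i=1+s[1:,4].argmax(); return ce[i],s[i]
def tri(a,pa,b,pb):
    o1,d1=ray(a,*pa);o2,d2=ray(b,*pb);d1/=np.linalg.norm(d1);d2/=np.linalg.norm(d2)
    t=np.linalg.lstsq(np.c_[d1,-d2],o2-o1,rcond=None)[0];p,q=o1+t[0]*d1,o2+t[1]*d2
    return (p+q)/2,np.linalg.norm(p-q)
E
python3 - <<'E'
from h import *
a=cams.capture("scene");b=cams.capture("side")
T={"collar":((45,100,40),(85,255,255),(240,280,300,325),(470,240,530,270)),
"amber":((5,150,40),(20,255,255),(240,300,330,420),(440,260,540,420)),
"redcap":((170,120,60),(180,255,255),(460,310,515,350),(380,255,430,280)),
"redcap0":((0,150,60),(6,255,255),(460,310,515,350),(380,255,430,280)),
"salt":((8,60,120),(22,255,255),(400,225,450,265),(270,290,330,325)),
"tea":((18,120,100),(32,255,255),(495,360,555,405),(430,235,480,262)),
"sugar":((100,100,40),(120,255,255),(375,190,425,245),(215,315,270,370)),
"mug":((18,50,60),(32,255,255),(310,440,410,540),(530,270,630,370)),
}
for n,(lo,hi,r1,r2) in T.items():
    try:
        p,s=blob(a,lo,hi,r1);q,t=blob(b,lo,hi,r2);print(n,p.round(1),s,q.round(1),t,*[np.round(k,4) for k in tri(a,p,b,q)])
    except Exception as e: print(n,e)
# axis points
S=.64
P=lambda c,u,v,z:onz(c,u*S,v*S,z).round(4)
print("rail top ends scene",P(a,393,160,.064),P(a,596,432,.064)); print("rail top side",P(b,158,340,.064),P(b,486,228,.064))
print("rail base side",P(b,168,370,0), P(b,350,310,0))
print("oil base",P(a,293,398,0),P(b,490,407,0),"mug base",P(b,582,350,0),"cup top",P(a,474,445,.072))
E
```

```text
collar [173.  198.7] [166 191  14  15 120] [318.4 165.6] [310 158  17  14 170] [ 0.5807 -0.1026  0.2202] 0.0033
amber [180.5 225.2] [168 204  27  39 690] [315.8 206.3] [ 300  171   31   61 1263] [ 0.5836 -0.102   0.1263] 0.0071
redcap attempt to get argmax of an empty sequence
redcap0 [312.  212.7] [304 206  16  15 169] [257.9 170.9] [252 166  13  11 121] [0.6507 0.1938 0.0559] 0.003
salt [271.7 157.9] [262 150  21  17 297] [190.8 197.8] [180 191  23  16 243] [0.4519 0.1926 0.0488] 0.0032
tea [335.9 247.4] [324 236  25  23 446] [289.7 159.5] [280 154  21  12 210] [0.755  0.1919 0.0574] 0.0022
sugar [254.8 135. ] [246 128  19  15 220] [152.7 214.6] [141 206  24  18 354] [0.3524 0.1931 0.0412] 0.0023
mug [228.4 312.1] [ 207  289   48   51 1714] [371.7 205.9] [ 345  183   49   49 1726] [ 0.7756 -0.0842  0.0441] 0.0016
rail top ends scene [0.2542 0.2321 0.064 ] [0.8602 0.2356 0.064 ]
rail top side [0.2448 0.2194 0.064 ] [0.848 0.212 0.064]
rail base side [0.2517 0.2332 0.    ] [0.5533 0.2122 0.    ]
oil base [ 0.5909 -0.1089  0.    ] [ 0.5741 -0.1108  0.    ] mug base [ 0.7729 -0.0947  0.    ] cup top [0.8038 0.0759 0.072 ]
```

The measurements agree: the gap centre is x≈0.551 and the pots are at y≈0.193. The oil bottle is at about (0.582,-0.103). The gripper's body would hit the bottle if the tool stayed vertical. I'll tilt the tool about 50° with the fingers part open as a cradle, and go over high first.

Call:
{"fn": "send_rows", "kwargs": {
  "targets": [
    {"translation": [0,0,0.68],"rot": [0,0,0],"fingers": 0.47},
    {"translation": [0,0,0.68],"rot": [0,0,0],"fingers": 0.47},
    {"translation": [0,0,0.68],"rot": [0,0,0],"fingers": 0.47},
    {"translation": [0,0,0.68],"rot": [0,0,0],"fingers": 0.47},
    {"translation": [0.45,-1,0.68],"rot": [0,0,-0.064],"fingers": 0.47},
    {"translation": [0.45,-1,0.68],"rot": [0,0,-0.064],"fingers": 0.47},
    {"translation": [0.45,-1,0.68],"rot": [0,0,-0.064],"fingers": 0.47},
    {"translation": [0.45,-1,0.68],"rot": [0,0,-0.064],"fingers": 0.47},
    {"translation": [0.45,-1,0.68],"rot": [0,0,-0.064],"fingers": 0.47},
    {"translation": [0.45,-1,0.68],"rot": [0,0,-0.064],"fingers": 0.47},
    {"translation": [0.45,-1,0.68],"rot": [0,0,-0.064],"fingers": 0.47},
    {"translation": [0.45,-1,0.68],"rot": [0,0,-0.064],"fingers": 0.47}
  ]
}}

```text
clock: 1.2
tcp_pos: [0.344, 0.3524, 0.4021]
orientation: [[0.002, 0.697, 0.718], [-0.002, 0.718, -0.697], [-1.0, -0.0, 0.003]]
ft_force: [0.3, 0.2, 0.5]
finger_gap: 0.47
```

Call:
{"fn": "send_rows", "kwargs": {
  "targets": [
    {"translation": [0.45,-1,0],"rot": [0,0,-0.064],"fingers": 0.47},
    {"translation": [0.45,-1,0],"rot": [0,0,-0.064],"fingers": 0.47},
    {"translation": [0.45,-1,0],"rot": [0,0,-0.064],"fingers": 0.47},
    {"translation": [0.45,-1,0],"rot": [0,0,-0.064],"fingers": 0.47},
    {"translation": [0.45,-1,0],"rot": [0,0,-0.064],"fingers": 0.47},
    {"translation": [0.45,-1,0],"rot": [0,0,-0.064],"fingers": 0.47},
    {"translation": [0.45,-1,0],"rot": [0,0,-0.064],"fingers": 0.47},
    {"translation": [0.45,-1,0],"rot": [0,0,-0.064],"fingers": 0.47}
  ]
}}

```text
clock: 1.87
tcp_pos: [0.4551, 0.1028, 0.4017]
orientation: [[0.002, 0.922, 0.388], [-0.003, 0.388, -0.922], [-1.0, 0.001, 0.003]]
ft_force: [1.0, -0.1, 0.2]
finger_gap: 0.47
```

Call:
{"fn": "send_rows", "kwargs": {
  "targets": [
    {"translation": [0.45,-1,0],"rot": [0,0,-0.064],"fingers": 0.47},
    {"translation": [0.45,-1,0],"rot": [0,0,-0.064],"fingers": 0.47},
    {"translation": [0.45,-1,0],"rot": [0,0,-0.064],"fingers": 0.47},
    {"translation": [0.45,-1,0],"rot": [0,0,-0.064],"fingers": 0.47},
    {"translation": [0.45,-1,0],"rot": [0,0,-0.064],"fingers": 0.47},
    {"translation": [0.45,-1,0],"rot": [0,0,-0.064],"fingers": 0.47},
    {"translation": [0.45,-1,0],"rot": [0,0,-0.064],"fingers": 0.47},
    {"translation": [0.45,-1,0],"rot": [0,0,-0.064],"fingers": 0.47}
  ]
}}

```text
clock: 2.53
tcp_pos: [0.5666, -0.1466, 0.4005]
orientation: [[-0.0, 1.0, -0.001], [-0.004, -0.001, -1.0], [-1.0, -0.0, 0.004]]
ft_force: [-1.7, -0.2, -0.0]
finger_gap: 0.471
```

Call:
{"fn": "send_rows", "kwargs": {
  "targets": [
    {"translation": [0.08,-0.4,0],"rot": [0.02,0,0],"fingers": 0.47},
    {"translation": [0.08,-0.4,0],"rot": [0.04,0,0],"fingers": 0.47},
    {"translation": [0.08,-0.4,0],"rot": [0.06,0,0],"fingers": 0.47},
    {"translation": [0.08,-0.4,0],"rot": [0.08,0,0],"fingers": 0.47},
    {"translation": [0.08,-0.4,0],"rot": [0.1,0,0],"fingers": 0.47},
    {"translation": [0.08,-0.4,0],"rot": [0.12,0,0],"fingers": 0.47},
    {"translation": [0.08,-0.4,0],"rot": [0.139,0,0],"fingers": 0.47},
    {"translation": [0.08,-0.4,0],"rot": [0.139,0,0],"fingers": 0.47},
    {"translation": [0.08,-0.4,0],"rot": [0.139,0,0],"fingers": 0.47}
  ]
}}

```text
clock: 3.28
tcp_pos: [0.5853, -0.2422, 0.3978]
orientation: [[-0.002, 1.0, -0.0], [0.77, 0.001, -0.638], [-0.638, -0.001, -0.77]]
ft_force: [-0.8, 0.2, 0.6]
finger_gap: 0.473
```

```bash
python3 -c "
from h import *
print(readout.get_obs()['joint_pos'].round(2))"
```

```text
[ 0.57  0.83  0.27  1.02 -0.82  1.96  0.76]
```

Call:
{"fn": "send_rows", "kwargs": {
  "targets": [
    {"translation": [0,0,-0.15],"rot": [-0.008,0,0],"fingers": 0.47},
    {"translation": [0,0,-0.3],"rot": [-0.008,0,0],"fingers": 0.47},
    {"translation": [0,0,-0.45],"rot": [-0.008,0,0],"fingers": 0.47},
    {"translation": [0,0,-0.6],"rot": [-0.008,0,0],"fingers": 0.47},
    {"translation": [0,0,-0.75],"rot": [-0.008,0,0],"fingers": 0.47},
    {"translation": [0,0,-0.9],"rot": [-0.008,0,0],"fingers": 0.47},
    {"translation": [0,0,-1],"rot": [-0.008,0,0],"fingers": 0.47},
    {"translation": [0,0,-1],"rot": [-0.008,0,0],"fingers": 0.47}
  ]
}}

```text
clock: 3.95
tcp_pos: [0.5847, -0.2375, 0.1469]
orientation: [[-0.007, 1.0, 0.003], [0.736, 0.007, -0.677], [-0.677, -0.003, -0.736]]
ft_force: [-1.7, 0.8, 0.1]
finger_gap: 0.467
```

```bash
python3 -c "
from h import *
print(readout.get_obs()['joint_pos'].round(2))"
```

```text
[ 0.54  1.03  0.27  1.26 -0.79  1.58  1.05]
```

Call:
{"fn": "send_rows", "kwargs": {
  "targets": [
    {"translation": [0.03,0,-0.12],"rot": [0,0,0],"fingers": 0.47},
    {"translation": [0.03,0,-0.24],"rot": [0,0,0],"fingers": 0.47},
    {"translation": [0.03,0,-0.36],"rot": [0,0,0],"fingers": 0.47},
    {"translation": [0.03,0,-0.45],"rot": [0,0,0],"fingers": 0.47},
    {"translation": [0.03,0,-0.52],"rot": [0,0,0],"fingers": 0.47},
    {"translation": [0.03,0.02,-0.52],"rot": [0,0,0],"fingers": 0.47},
    {"translation": [0.03,0.1,-0.52],"rot": [0,0,0],"fingers": 0.47},
    {"translation": [0.03,0.12,-0.52],"rot": [0,0,0],"fingers": 0.47},
    {"translation": [0.03,0.12,-0.52],"rot": [0,0,0],"fingers": 0.47}
  ]
}}

```text
clock: 4.7
tcp_pos: [0.5952, -0.2089, 0.0242]
orientation: [[-0.0, 1.0, 0.01], [0.734, 0.007, -0.679], [-0.679, 0.007, -0.734]]
ft_force: [-0.1, 0.2, -0.1]
finger_gap: 0.469
```

Run:
```python
from h import *
print(readout.get_obs()['joint_pos'].round(2))
a=cams.capture("scene");b=cams.capture("side")
print(proj(a,readout.get_obs()['tcp_pos']),proj(b,readout.get_obs()['tcp_pos']))
i=np.hstack([cv2.resize(a["image"][150:390,60:320],None,fx=1.53,fy=1.53),cv2.resize(b["image"][130:370,225:485],None,fx=1.53,fy=1.53)])
cv2.imwrite("pics/c.png",i);print(i.shape)
```

```text
[ 0.52  1.18  0.23  1.3  -0.84  1.41  1.14]
[144.38254343 269.90259835] [356.62188556 274.35507666]Traceback (most recent call last):
  File "<stdin>", line 5, in <module>
    return _nx.concatenate(arrs, 1, dtype=dtype, casting=casting)
           ~~~~~~~~~~~~~~~^^^^^^^^^^^^^^^^^^^^^^^^^^^^^^^^^^^^^^^
ValueError: all the input array dimensions except for the concatenation axis must match exactly, but along dimension 0, the array at index 0 has size 358 and the array at index 1 has size 367
```

Run:
```python
from h import *
o=readout.get_obs();print(o['tcp_pos'],o['ft_force'])
a=cams.capture("scene");b=cams.capture("side")
i=np.hstack([cv2.resize(a["image"][134:374,60:320],None,fx=1.53,fy=1.53),cv2.resize(b["image"][130:370,225:485],None,fx=1.53,fy=1.53)])
cv2.imwrite("pics/c.png",i)
```

```text
[ 0.59431772 -0.21178653  0.02307405] [ 0.54928238  0.20986156 -0.88643084]
```

View pics/c.png

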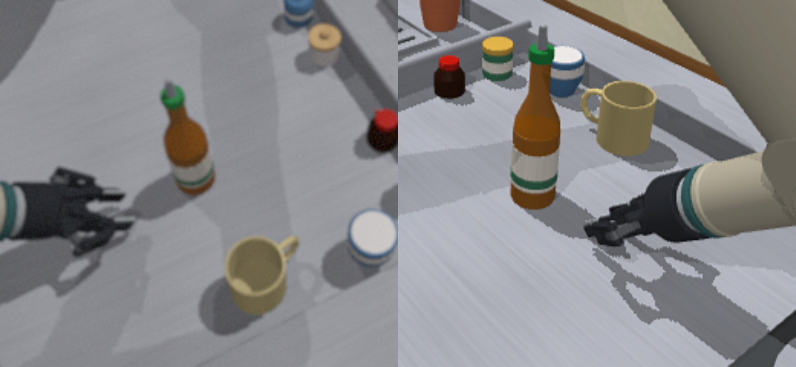

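Left half: the fingers, about 40 mm apart, sit behind the bottle near (125,205), with the bottle base near (195,180). Right half: the tips are low at (600,235), and the gripper body is well back from the bottle. I'll approach and then push slowly.

Call:
{"fn": "send_rows", "kwargs": {
  "targets": [
    {"translation": [-0.003,0.04,-0.015],"rot": [0,0,0],"fingers": 0.47},
    {"translation": [-0.007,0.09,-0.015],"rot": [0,0,0],"fingers": 0.47},
    {"translation": [-0.012,0.14,-0.015],"rot": [0,0,0],"fingers": 0.47},
    {"translation": [-0.017,0.19,-0.015],"rot": [0,0,0],"fingers": 0.47},
    {"translation": [-0.022,0.23,-0.015],"rot": [0,0,0],"fingers": 0.47},
    {"translation": [-0.025,0.26,-0.015],"rot": [0,0,0],"fingers": 0.47},
    {"translation": [-0.027,0.28,-0.015],"rot": [0,0,0],"fingers": 0.47},
    {"translation": [-0.027,0.28,-0.015],"rot": [0,0,0],"fingers": 0.47}
  ]
}}

```text
clock: 5.57
tcp_pos: [0.5865, -0.14, 0.0178]
orientation: [[-0.001, 1.0, 0.006], [0.734, 0.005, -0.679], [-0.679, 0.004, -0.734]]
ft_force: [0.9, 0.4, 0.4]
finger_gap: 0.47
```

Call:
{"fn": "send_rows", "kwargs": {
  "targets": [
    {"translation": [-0.001,0.01,0],"rot": [0,0,0],"fingers": 0.47},
    {"translation": [-0.002,0.02,0],"rot": [0,0,0],"fingers": 0.47},
    {"translation": [-0.003,0.03,0],"rot": [0,0,0],"fingers": 0.47},
    {"translation": [-0.004,0.04,0],"rot": [0,0,0],"fingers": 0.47},
    {"translation": [-0.005,0.05,0],"rot": [0,0,0],"fingers": 0.47},
    {"translation": [-0.006,0.06,0],"rot": [0,0,0],"fingers": 0.47},
    {"translation": [-0.007,0.07,0],"rot": [0,0,0],"fingers": 0.47},
    {"translation": [-0.008,0.08,0],"rot": [0,0,0],"fingers": 0.47},
    {"translation": [-0.009,0.09,0],"rot": [0,0,0],"fingers": 0.47},
    {"translation": [-0.01,0.1,0],"rot": [0,0,0],"fingers": 0.47},
    {"translation": [-0.011,0.11,0],"rot": [0,0,0],"fingers": 0.47},
    {"translation": [-0.012,0.12,0],"rot": [0,0,0],"fingers": 0.47}
  ]
}}

```text
clock: 6.57
tcp_pos: [0.5837, -0.1113, 0.0175]
orientation: [[0.001, 1.0, 0.006], [0.733, 0.003, -0.68], [-0.68, 0.005, -0.733]]
ft_force: [0.9, -2.5, -0.1]
finger_gap: 0.467
```

```bash
cat >> h.py <<'E'
def oil(a,b,dx=0):
    pass
E
python3 - <<'E'
from h import *
o=readout.get_obs();print(o['tcp_pos'],o['ft_force'],o['joint_pos'].round(2))
a=cams.capture("scene");b=cams.capture("side")
p,_=blob(a,(45,100,40),(85,255,255),(230,260,320,325));q,_=blob(b,(45,100,40),(85,255,255),(450,230,540,280))
print(tri(a,p,b,q))
i=np.hstack([cv2.resize(a["image"][134:374,60:320],None,fx=1.53,fy=1.53),cv2.resize(b["image"][130:370,225:485],None,fx=1.53,fy=1.53)])
cv2.imwrite("pics/d.png",i)
E
```

```text
[ 0.5837492  -0.11126073  0.01748208] [ 0.86172925 -2.50896614 -0.10260873] [ 0.42  1.12  0.19  1.52 -0.91  1.25  1.19]
(array([ 0.58428701, -0.08321586,  0.22014971]), np.float64(0.004331738527847005))
```

View pics/d.png

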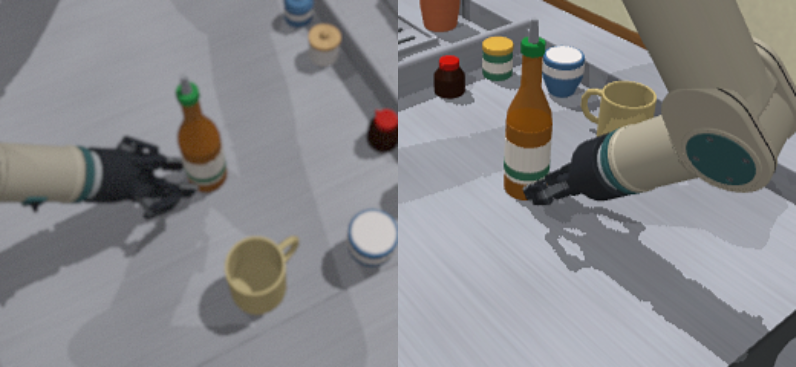

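Left half: the fingertips touch the bottle base at about (195,185). Right half: the contact is at (525,190), well below the label, and the bottle is upright. It slides at about 2.5 N, so I'll carry on.

Call:
{"fn": "send_rows", "kwargs": {
  "targets": [
    {"translation": [-0.002,0.016,0],"rot": [0,0,0],"fingers": 0.47},
    {"translation": [-0.004,0.032,0],"rot": [0,0,0],"fingers": 0.47},
    {"translation": [-0.006,0.048,0],"rot": [0,0,0],"fingers": 0.47},
    {"translation": [-0.008,0.064,0],"rot": [0,0,0],"fingers": 0.47},
    {"translation": [-0.01,0.08,0],"rot": [0,0,0],"fingers": 0.47},
    {"translation": [-0.012,0.096,0],"rot": [0,0,0],"fingers": 0.47},
    {"translation": [-0.014,0.112,0],"rot": [0,0,0],"fingers": 0.47},
    {"translation": [-0.016,0.128,0],"rot": [0,0,0],"fingers": 0.47},
    {"translation": [-0.018,0.144,0],"rot": [0,0,0],"fingers": 0.47},
    {"translation": [-0.02,0.16,0],"rot": [0,0,0],"fingers": 0.47},
    {"translation": [-0.022,0.176,0],"rot": [0,0,0],"fingers": 0.47},
    {"translation": [-0.024,0.192,0],"rot": [0,0,0],"fingers": 0.47}
  ]
}}

```text
clock: 7.67
tcp_pos: [0.5774, -0.063, 0.0176]
orientation: [[0.0, 1.0, 0.006], [0.733, 0.004, -0.68], [-0.68, 0.004, -0.733]]
ft_force: [0.4, -2.3, -0.5]
finger_gap: 0.473
```

```bash
cat >> h.py <<'E'
def rep():
    o=readout.get_obs();print(o['tcp_pos'].round(4),o['ft_force'].round(1),o['joint_pos'].round(2))
    a=cams.capture("scene");b=cams.capture("side")
    p,s=blob(a,(45,100,40),(80,255,255),(200,160,450,330));q,t=blob(b,(45,100,40),(80,255,255),(320,130,540,280))
    print(s,t,tri(a,p,b,q)); return a,b
E
python3 -c "
from h import *
rep()"
```

```text
[ 0.5774 -0.063   0.0176] [ 0.4 -2.3 -0.5] [ 0.37  1.09  0.17  1.61 -0.96  1.18  1.21]
[197 178  14  14 117] [286 146  16  13 156] (array([ 0.57773546, -0.03464601,  0.22051137]), np.float64(0.005969612375616109))
```

Call:
{"fn": "send_rows", "kwargs": {
  "targets": [
    {"translation": [-0.002,0.016,0],"rot": [0,0,-0.001],"fingers": 0.47},
    {"translation": [-0.004,0.032,0],"rot": [0,0,-0.002],"fingers": 0.47},
    {"translation": [-0.006,0.048,0],"rot": [0,0,-0.004],"fingers": 0.47},
    {"translation": [-0.008,0.064,0],"rot": [0,0,-0.005],"fingers": 0.47},
    {"translation": [-0.01,0.08,0],"rot": [0,0,-0.006],"fingers": 0.47},
    {"translation": [-0.013,0.096,0],"rot": [0,0,-0.007],"fingers": 0.47},
    {"translation": [-0.016,0.112,0],"rot": [0,0,-0.008],"fingers": 0.47},
    {"translation": [-0.019,0.128,0],"rot": [0,0,-0.009],"fingers": 0.47},
    {"translation": [-0.022,0.144,0],"rot": [0,0,-0.011],"fingers": 0.47},
    {"translation": [-0.025,0.16,0],"rot": [0,0,-0.012],"fingers": 0.47},
    {"translation": [-0.028,0.176,0],"rot": [0,0,-0.013],"fingers": 0.47},
    {"translation": [-0.031,0.192,0],"rot": [0,0,-0.014],"fingers": 0.47}
  ]
}}

```text
clock: 8.77
tcp_pos: [0.5697, -0.0151, 0.0176]
orientation: [[0.065, 0.996, -0.055], [0.73, -0.085, -0.678], [-0.68, 0.004, -0.733]]
ft_force: [0.5, -2.9, -0.5]
finger_gap: 0.468
```

```bash
python3 -c "
from h import *
rep()"
```

```text
[ 0.5697 -0.0151  0.0176] [ 0.5 -2.9 -0.5] [ 0.37  1.05  0.07  1.76 -1.05  1.02  1.23]
[218 168  13  14 114] [270 139  15  12 143] (array([0.57193191, 0.01223751, 0.22076976]), np.float64(0.0050719855316956955))
```

Call:
{"fn": "send_rows", "kwargs": {
  "targets": [
    {"translation": [-0.002,0.016,0],"rot": [-0.001,0,0.002],"fingers": 0.47},
    {"translation": [-0.004,0.032,0],"rot": [-0.002,0,0.004],"fingers": 0.47},
    {"translation": [-0.005,0.048,0],"rot": [-0.003,0,0.006],"fingers": 0.47},
    {"translation": [-0.006,0.064,0],"rot": [-0.004,0,0.008],"fingers": 0.47},
    {"translation": [-0.008,0.08,0],"rot": [-0.005,0,0.01],"fingers": 0.47},
    {"translation": [-0.009,0.096,0],"rot": [-0.006,0,0.012],"fingers": 0.47},
    {"translation": [-0.011,0.112,0],"rot": [-0.007,0,0.014],"fingers": 0.47},
    {"translation": [-0.012,0.128,0],"rot": [-0.008,0,0.016],"fingers": 0.47},
    {"translation": [-0.014,0.144,0],"rot": [-0.009,0,0.018],"fingers": 0.47},
    {"translation": [-0.015,0.16,0],"rot": [-0.01,0,0.02],"fingers": 0.47},
    {"translation": [-0.017,0.176,0],"rot": [-0.011,0,0.022],"fingers": 0.47},
    {"translation": [-0.018,0.192,0],"rot": [-0.011,0,0.022],"fingers": 0.47}
  ]
}}

```text
clock: 9.87
tcp_pos: [0.5654, 0.0335, 0.0177]
orientation: [[-0.034, 0.998, 0.045], [0.683, 0.056, -0.728], [-0.729, 0.006, -0.684]]
ft_force: [0.2, -3.3, 1.0]
finger_gap: 0.472
```

```bash
python3 -c "
from h import *
rep()"
```

```text
[0.5654 0.0335 0.0177] [ 0.2 -3.3  1. ] [ 0.25  1.02  0.08  1.76 -0.99  0.98  1.19]
[238 156  13  14 110] [253 132  14  12 133] (array([0.56375354, 0.06123232, 0.22081004]), np.float64(0.0049836013981297235))
```

Call:
{"fn": "send_rows", "kwargs": {
  "targets": [
    {"translation": [-0.001,0.016,0],"rot": [0,0,0.001],"fingers": 0.47},
    {"translation": [-0.003,0.032,0],"rot": [0,0,0.002],"fingers": 0.47},
    {"translation": [-0.004,0.048,0],"rot": [0,0,0.003],"fingers": 0.47},
    {"translation": [-0.005,0.064,0],"rot": [0,0,0.004],"fingers": 0.47},
    {"translation": [-0.007,0.08,0],"rot": [0,0,0.005],"fingers": 0.47},
    {"translation": [-0.008,0.096,0],"rot": [0,0,0.006],"fingers": 0.47},
    {"translation": [-0.009,0.112,0],"rot": [0,0,0.007],"fingers": 0.47},
    {"translation": [-0.011,0.128,0],"rot": [0,0,0.008],"fingers": 0.47},
    {"translation": [-0.012,0.144,0],"rot": [0,0,0.009],"fingers": 0.47},
    {"translation": [-0.013,0.16,0],"rot": [0,0,0.01],"fingers": 0.47},
    {"translation": [-0.015,0.176,0],"rot": [0,0,0.011],"fingers": 0.47},
    {"translation": [-0.016,0.192,0],"rot": [0,0,0.012],"fingers": 0.47}
  ]
}}

```text
clock: 10.97
tcp_pos: [0.5611, 0.0811, 0.0175]
orientation: [[-0.086, 0.991, 0.098], [0.679, 0.13, -0.722], [-0.729, 0.005, -0.685]]
ft_force: [1.0, -4.1, 1.3]
finger_gap: 0.471
```

Run:
```python
from h import *
a,b=rep()
i=np.hstack([cv2.resize(a["image"][100:340,130:390],None,fx=1.53,fy=1.53),cv2.resize(b["image"][100:340,125:385],None,fx=1.53,fy=1.53)])
cv2.imwrite("pics/e.png",i)
```

```text
[0.5611 0.0811 0.0175] [ 1.  -4.1  1.3] [ 0.18  1.02  0.06  1.76 -0.99  0.96  1.18]
[256 146  14  14 113] [238 126  14  11 124] (array([0.55683437, 0.10816593, 0.22137708]), np.float64(0.004504190926520333))
```

View pics/e.png

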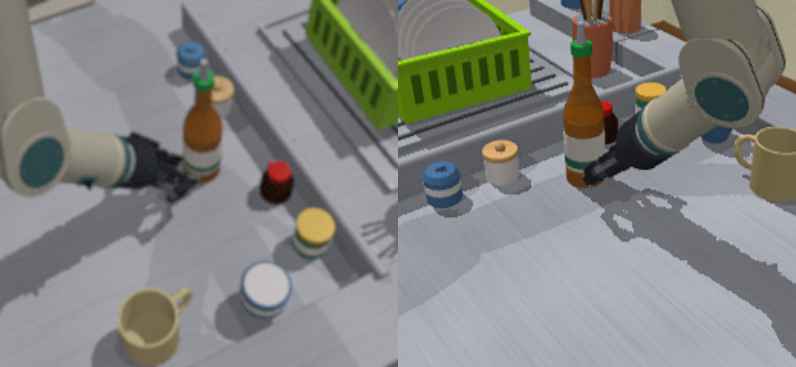

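The bottle is upright at (200,150) left and (583,140) right. It is heading between salt and soy, with the fingers low on its body and the pots untouched.

Call:
{"fn": "send_rows", "kwargs": {
  "targets": [
    {"translation": [-0.001,0.016,0],"rot": [0,0,0],"fingers": 0.47},
    {"translation": [-0.002,0.032,0],"rot": [0,0,0.001],"fingers": 0.47},
    {"translation": [-0.003,0.048,0],"rot": [0,0,0.001],"fingers": 0.47},
    {"translation": [-0.004,0.064,0],"rot": [0,0,0.002],"fingers": 0.47},
    {"translation": [-0.005,0.08,0],"rot": [0,0,0.002],"fingers": 0.47},
    {"translation": [-0.006,0.096,0],"rot": [0,0,0.003],"fingers": 0.47},
    {"translation": [-0.007,0.112,0],"rot": [0,0,0.003],"fingers": 0.47},
    {"translation": [-0.008,0.128,0],"rot": [0,0,0.003],"fingers": 0.47},
    {"translation": [-0.009,0.144,0],"rot": [0,0,0.003],"fingers": 0.47},
    {"translation": [-0.01,0.16,0],"rot": [0,0,0.003],"fingers": 0.47},
    {"translation": [-0.011,0.176,0],"rot": [0,0,0.003],"fingers": 0.47},
    {"translation": [-0.012,0.192,0],"rot": [0,0,0.003],"fingers": 0.47}
  ]
}}

```text
clock: 12.07
tcp_pos: [0.5581, 0.129, 0.0175]
orientation: [[-0.098, 0.989, 0.111], [0.678, 0.148, -0.72], [-0.729, 0.005, -0.685]]
ft_force: [-0.3, -3.1, 0.5]
finger_gap: 0.468
```

Call:
{"fn": "send_rows", "kwargs": {
  "targets": [
    {"translation": [-0.001,0.01,0],"rot": [0,0,0],"fingers": 0.47},
    {"translation": [-0.002,0.02,0],"rot": [0,0,0],"fingers": 0.47},
    {"translation": [-0.002,0.03,0],"rot": [0,0,0],"fingers": 0.47},
    {"translation": [-0.003,0.04,0],"rot": [0,0,0],"fingers": 0.47},
    {"translation": [-0.004,0.05,0],"rot": [0,0,0],"fingers": 0.47},
    {"translation": [-0.004,0.06,0],"rot": [0,0,0],"fingers": 0.47},
    {"translation": [-0.005,0.07,0],"rot": [0,0,0],"fingers": 0.47},
    {"translation": [-0.006,0.08,0],"rot": [0,0,0],"fingers": 0.47},
    {"translation": [-0.006,0.09,0],"rot": [0,0,0],"fingers": 0.47},
    {"translation": [-0.006,0.1,0],"rot": [0,0,0],"fingers": 0.47}
  ]
}}

```text
clock: 12.9
tcp_pos: [0.5566, 0.1539, 0.0176]
orientation: [[-0.098, 0.989, 0.111], [0.678, 0.148, -0.72], [-0.729, 0.005, -0.685]]
ft_force: [0.9, -2.9, 0.5]
finger_gap: 0.471
```

```bash
python3 -c "
from h import *
rep()"
```

```text
[0.5566 0.1539 0.0176] [ 0.9 -2.9  0.5] [ 0.1   1.01 -0.01  1.8  -1.04  0.87  1.15]
[286 134   2  11  19] [219 116  13  11 110] (array([0.54705103, 0.17181142, 0.22526655]), np.float64(0.004862511361170324))
```

Call:
{"fn": "send_rows", "kwargs": {
  "targets": [
    {"translation": [0,0.006,0],"rot": [0,0,0],"fingers": 0.47},
    {"translation": [0,0.012,0],"rot": [0,0,0],"fingers": 0.47},
    {"translation": [-0.001,0.018,0],"rot": [0,0,0],"fingers": 0.47},
    {"translation": [-0.001,0.024,0],"rot": [0,0,0],"fingers": 0.47},
    {"translation": [-0.002,0.03,0],"rot": [0,0,0],"fingers": 0.47},
    {"translation": [-0.002,0.036,0],"rot": [0,0,0],"fingers": 0.47}
  ]
}}

```text
clock: 13.5
tcp_pos: [0.5563, 0.1627, 0.0175]
orientation: [[-0.098, 0.989, 0.111], [0.678, 0.148, -0.72], [-0.729, 0.005, -0.685]]
ft_force: [0.3, -4.1, 0.6]
finger_gap: 0.47
```

Call:
{"fn": "send_rows", "kwargs": {
  "targets": [
    {"translation": [0,0.005,0],"rot": [0,0,0],"fingers": 0.47},
    {"translation": [0,0.01,0],"rot": [0,0,0],"fingers": 0.47},
    {"translation": [0,0.014,0],"rot": [0,0,0],"fingers": 0.47}
  ]
}}

```text
clock: 13.75
tcp_pos: [0.5562, 0.1663, 0.0176]
orientation: [[-0.098, 0.989, 0.112], [0.678, 0.148, -0.72], [-0.729, 0.005, -0.685]]
ft_force: [-0.3, -3.1, 0.6]
finger_gap: 0.472
```

Call:
{"fn": "send_rows", "kwargs": {
  "targets": [
    {"translation": [0,0.004,0],"rot": [0,0,0],"fingers": 0.47},
    {"translation": [0,0.008,0],"rot": [0,0,0],"fingers": 0.47},
    {"translation": [0,0.008,0],"rot": [0,0,0],"fingers": 0.47}
  ]
}}

```text
clock: 14.0
tcp_pos: [0.5562, 0.1676, 0.0175]
orientation: [[-0.098, 0.989, 0.111], [0.677, 0.148, -0.721], [-0.729, 0.005, -0.684]]
ft_force: [1.1, -5.0, 1.3]
finger_gap: 0.47
```

Run:
```python
from h import *
o=readout.get_obs();print(o['tcp_pos'].round(4),o['ft_force'].round(1),o['joint_pos'].round(2))
a=cams.capture("scene");b=cams.capture("side")
i=np.hstack([cv2.resize(a["image"][80:260,200:400],None,fx=2,fy=2),cv2.resize(b["image"][90:270,140:340],None,fx=2,fy=2)])
cv2.imwrite("pics/f.png",i)
```

```text
[0.5562 0.1676 0.0175] [ 1.1 -5.   1.3] [ 0.09  1.01 -0.03  1.81 -1.04  0.85  1.14]
```

View pics/f.png

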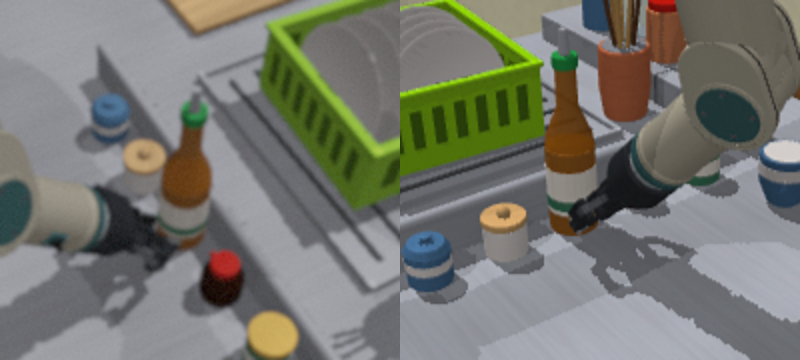

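The bottle stands upright at (185,190) left and (570,170) right, in the row and next to the rail. I'll edge forward until the force shows contact with the rail.

Call:
{"fn": "send_rows", "kwargs": {
  "targets": [
    {"translation": [0,0.004,0],"rot": [0,0,0],"fingers": 0.47},
    {"translation": [0,0.006,0],"rot": [0,0,0],"fingers": 0.47},
    {"translation": [0,0.006,0],"rot": [0,0,0],"fingers": 0.47}
  ]
}}

```text
clock: 14.35
tcp_pos: [0.5564, 0.168, 0.0173]
orientation: [[-0.097, 0.989, 0.111], [0.676, 0.147, -0.722], [-0.73, 0.005, -0.683]]
ft_force: [-1.7, -7.4, 3.1]
finger_gap: 0.471
```

```bash
python3 -c "
from h import *
rep()"
```

```text
[0.5564 0.168  0.0173] [-1.7 -7.4  3.1] [ 0.09  1.01 -0.03  1.81 -1.04  0.84  1.14]Traceback (most recent call last):
  File "<string>", line 3, in <module>
    rep()
    ~~~^^
  File "h.py", line 28, in rep
    p,s=blob(a,(45,100,40),(80,255,255),(200,160,450,330));q,t=blob(b,(45,100,40),(80,255,255),(320,130,540,280))
        ~~~~^^^^^^^^^^^^^^^^^^^^^^^^^^^^^^^^^^^^^^^^^^^^^^
  File "h.py", line 18, in blob
    i=1+s[1:,4].argmax(); return ce[i],s[i]
        ~~~~~~~~~~~~~~^^
ValueError: attempt to get argmax of an empty sequence
```

The tool stopped advancing (0.4 mm for 1.5 mm commanded) and the force rose to 7.4 N. The implied bottle centre is y≈0.195, so it is against the rail. I'll retract slowly, straight back.

Call:
{"fn": "send_rows", "kwargs": {
  "targets": [
    {"translation": [0.001,-0.008,0],"rot": [0,0,0],"fingers": 0.47},
    {"translation": [0.002,-0.016,0],"rot": [0,0,0],"fingers": 0.47},
    {"translation": [0.004,-0.03,0],"rot": [0,0,0],"fingers": 0.47},
    {"translation": [0.007,-0.05,0],"rot": [0,0,0],"fingers": 0.47},
    {"translation": [0.011,-0.08,0],"rot": [0,0,0],"fingers": 0.47},
    {"translation": [0.018,-0.13,0],"rot": [0,0,0],"fingers": 0.47},
    {"translation": [0.025,-0.18,0],"rot": [0,0,0],"fingers": 0.47},
    {"translation": [0.034,-0.24,0.01],"rot": [0,0,0],"fingers": 0.47},
    {"translation": [0.042,-0.3,0.02],"rot": [0,0,0],"fingers": 0.47},
    {"translation": [0.05,-0.36,0.04],"rot": [0,0,0],"fingers": 0.47},
    {"translation": [0.056,-0.4,0.06],"rot": [0,0,0],"fingers": 0.47},
    {"translation": [0.056,-0.4,0.06],"rot": [0,0,0],"fingers": 0.47}
  ]
}}

```text
clock: 15.45
tcp_pos: [0.5719, 0.065, 0.033]
orientation: [[-0.093, 0.99, 0.11], [0.675, 0.144, -0.723], [-0.732, 0.007, -0.682]]
ft_force: [0.4, -0.8, 0.8]
finger_gap: 0.471
```

Call:
{"fn": "send_rows", "kwargs": {
  "targets": [
    {"translation": [0,-0.1,0.02],"rot": [0,0,0],"fingers": 0.47},
    {"translation": [0,-0.2,0.05],"rot": [0,0,0],"fingers": 0.47},
    {"translation": [0,-0.3,0.08],"rot": [0,0,0],"fingers": 0.47},
    {"translation": [0,-0.4,0.1],"rot": [0,0,0],"fingers": 0.47},
    {"translation": [0,-0.5,0.14],"rot": [0,0,0],"fingers": 0.47},
    {"translation": [0,-0.6,0.2],"rot": [0,0,0],"fingers": 0.47},
    {"translation": [0,-0.65,0.24],"rot": [0,0,0],"fingers": 0.47},
    {"translation": [0,-0.65,0.24],"rot": [0,0,0],"fingers": 0.47},
    {"translation": [0,-0.65,0.24],"rot": [0,0,0],"fingers": 0.47}
  ]
}}

```text
clock: 16.2
tcp_pos: [0.5704, -0.0926, 0.0928]
orientation: [[-0.097, 0.989, 0.112], [0.678, 0.148, -0.72], [-0.729, 0.006, -0.685]]
ft_force: [-0.0, 0.8, -0.1]
finger_gap: 0.471
```

Run:
```python
from h import *
o=readout.get_obs();print(o['tcp_pos'].round(4),o['ft_force'].round(1),o['joint_pos'].round(2))
a=cams.capture("scene");b=cams.capture("side")
T={"collar":((45,100,40),(82,255,255),(350,180,450,300),(350,160,450,220)),
"redcap0":((0,150,60),(6,255,255),(460,310,515,350),(380,255,430,280)),
"salt":((8,60,120),(22,255,255),(400,225,450,265),(270,290,330,325)),
"tea":((18,120,100),(32,255,255),(495,360,555,405),(430,235,480,262)),
"sugar":((100,100,40),(120,255,255),(375,190,425,245),(215,315,270,370))}
for n,(lo,hi,r1,r2) in T.items():
    try:
        p,s=blob(a,lo,hi,r1);q,t=blob(b,lo,hi,r2);print(n,p.round(1),s,q.round(1),*[np.round(k,4) for k in tri(a,p,b,q)])
    except Exception as e: print(n,e)
i=np.hstack([cv2.resize(a["image"][70:350,150:430],(400,400)),cv2.resize(b["image"][70:350,120:400],(400,400))])
cv2.imwrite("pics/g.png",i)
```

```text
[ 0.5704 -0.0926  0.0928] [-0.   0.8 -0.1] [ 0.38  0.97  0.14  1.54 -0.74  1.27  1.11]
collar attempt to get argmax of an empty sequence
redcap0 [311.9 212.6] [304 206  16  15 175] [257.9 170.9] [0.6506 0.1937 0.056 ] 0.0028
salt [271.8 157.8] [262 149  21  18 305] [190.6 198.3] [0.4513 0.1932 0.0477] 0.0025
tea [335.9 247.4] [324 236  25  23 444] [289.7 159.5] [0.755  0.1919 0.0574] 0.0022
sugar [254.8 135. ] [247 127  17  16 218] [152.7 214.6] [0.3524 0.1931 0.0412] 0.0023
```

View pics/g.png

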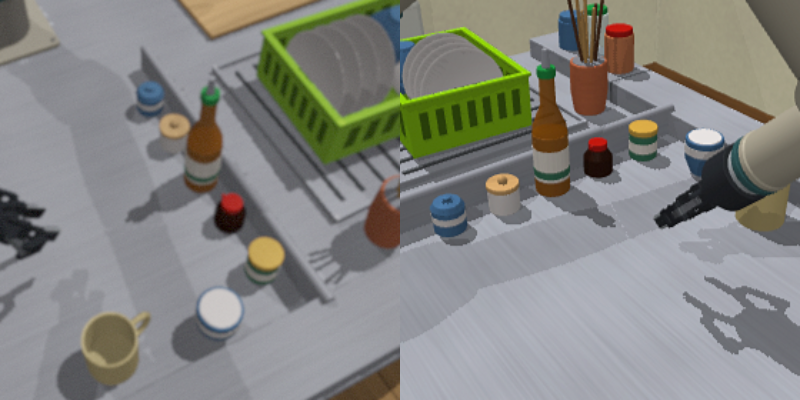

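Run:
```python
from h import *
a=cams.capture("scene");b=cams.capture("side")
for n,lo,hi,r1,r2 in [("collar",(45,100,40),(82,255,255),(445,190,485,235),(325,165,370,205)),("mug",(18,50,60),(32,255,255),(310,440,410,540),(530,270,630,370)),("amber",(5,150,40),(20,255,255),(420,220,480,350),(315,180,380,360))]:
    p,s=blob(a,lo,hi,r1);q,t=blob(b,lo,hi,r2);print(n,p.round(1),s,q.round(1),*[np.round(k,4) for k in tri(a,p,b,q)])
```

```text
collar [296.4 138.1] [291 132  12  12  98] [222.  120.3] [0.552  0.1937 0.2208] 0.0041
mug [228.2 312.1] [ 207  289   48   51 1713] [375.4 217.8] [ 0.7723 -0.0905  0.0201] 0.0172
amber [293.2 166.3] [282 144  23  39 614] [223.8 155. ] [0.5537 0.1937 0.1293] 0.0096
```

```bash
python3 -c "
from h import *
print(manip.hand_in())"
```

```text
the job is handed in; nothing more can be done
None
```

The oil bottle now stands upright in the gap between salt and soy, against the rail, and I handed the job in at about 16 s of the 48 s allowed. I pushed it with part-open fingers tilted about 45°, touching low on the body at about 30 mm by my estimate. The sliding force was 2–4 N.

**Rail contact:** I advanced slowly until the force rose to 7.4 N and the tool stopped advancing. I then backed straight off, and the wrist force returned to about zero.

**Final position:** The cameras put the bottle at (0.552, 0.194), with the gap centre at x ≈ 0.551. The collar is at its original height and the bottle shows no lean.

**Other items:** Soy, salt, tea and sugar measure within 1 mm of where they started. The mug is unchanged in the scene view. Its side-view check failed (17 mm mismatch between views) because the gripper partly hid it. The cup looks undisturbed in the pictures, but I did not measure it again.

**Disagreement:** The camera reading (0.194) is 1–2 mm short of what the tool position at contact implies (0.1955). That is within the camera calibration error. I relied on the force for rail contact, because the pictures cannot resolve it.

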